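Feed a mask carrier through the transfer box flap

ROBOT

A 6-joint arm with a two-finger parallel gripper is mounted at the origin on the work surface. World frame = base frame: x ahead of the robot, y to its left, z up, the work surface at z = 0. Lengths are in m, angles in rad, forces in N, time in s.
With the tool pointing down it reaches from about 0.425 to 0.95 m from the base axis. Payload 3.5 kg.
Tool frame: the origin (TCP) lies midway between the tips of the shut fingers; the grasp point (between the pads) lies 19 mm behind it; z points along the fingers, y is the line along which they close (so a half turn about z gives the same grasp; the last joint's range is limited). The gripper opens to 85 mm and grips with 20 to 120 N. Pads are 22 mm wide; open, the fingers measure 114 mm over their backs; the gripper's body (76 mm by 85 mm) begins 54 mm behind the grasp point. The pads swing forward as they close: fully open they stand 13 mm farther back than shut.
Start: joints at [-1.31, 0.286, 1.577, -0, 1.279, -0.15], TCP at [0.27, -0.619, 0.231] pointing down, gripper open.
Joint ranges: [-2.77, 2.77], [-0.9, 2.22], [0.21, 2.48], [-1.53, 4.67], [0.24, 2.81], [-2.84, 2.84]. Speed limits (rad/s): [2.79, 2.79, 3.14, 3.14, 3.14, 3.14].

INTERFACE

Orientations are given as a unit quaternion [x, y, z, w].
In Python, from plant import get_state, read_camera, ctrl gives the robot as it stands.
- The arm moves only by the shell command python3 -m crank 'ROWS' [FORCE]. ROWS is JSON, a list of rows, each a list of 3 entries, a list of its own where there are three numbers: the shift along the tool's x, y, z in mm, then the turn about the tool's z in degrees, then the closure in counts, from 0 (fully open) to 255 (shut). In form: [[[tx, ty, tz], yaw, claw], ...]. A call has 1 to 10 rows; each row is the pose to reach, as a shift and turn from the pose commanded when the call began, along the tool's axes at that moment; what a row does not reach only later rows make up. A row lasts 1/10 s, in which the tool goes at most 50 mm and 8.59 degrees, less where a joint would pass 70% of its speed; a pose out of reach is approached as far as the arm can. A call with a gripper value outside its range is refused whole. The fingers move at their own pace and stop on an object; FORCE is the grip in N (left out, the last holds). Time passes only in rows, so rows that repeat a pose let the fingers close. It gives the time, the measured TCP pose, the force, the opening and the grip force at its end, in the units of the state.
- get_state(): the state, without advancing time (a new reading comes with each control period).
- read_camera(name): name is "scene" or "top" or "wrist"; returns a dict with "frame" (384x512x3 uint8, blue, green, red), "range_z" (384x512 float32, m along the optical axis (not along the pixel's ray), 0 where there is no reading), "vfov" (degrees; the focal length in pixels is half the picture's height over the tangent of half this angle, whatever the lens; pixels are square), "cx", "cy" (the principal point, pixels), "origin" and "orientation" of the camera in the world. Camera axes: x right, y down, z forward; pixel columns grow to the right and rows downward; lengths in m; the calibration is good to about 2 mm. A picture is of the moment at which its call begins.
- ctrl.sign_off(): hands the job in; it is judged then, once.
The state is a dict: "time": time; "qpos": joint angles; "dq": joint speeds; "joint_efforts": joint torques, N m; "eef_pos": TCP position; "tcp_rot": TCP orientation; "contact_force": force on the tool from outside, world axes, zero at the start; "wrist_torque": the same for the moment, N m; "opening": opening from 0.0 (shut) to 1.0 (fully open); "finger_force": force on a finger pad.
Only numpy, scipy, OpenCV 4.12 (cv2) and the standard library are available. Lean on these libraries where they do the work, as an engineer would, in place of code of your own. Each camera call takes 0.05 s, during which the arm holds its last target. There are 200 camera calls.

TASK

Push the flat mask carrier along its track and through the hanging flap until all of it is inside the transfer box, then draw the fingers back out so that the flap swings shut behind it. Only push the carrier: do not lift it or tip it, and leave the bottle, the jar and the wafer cassette where they are.

Things in the scene. Friction and masses are not known exactly. Their poses are not given: they have to be found in the camera images.
- hatch: Fixed transfer box with a feed track, on the bench; place and yaw vary. Origin: on the bench, mid-lane, straight below the flap's hinge. +x runs along the lane into the box (away from the robot), +y to the left, z up. The box: white side walls, inner faces |y| = 48, outer 54, x = -5 to 150, 87 high; clear end wall at x = 146 (mm).
- track (a point): Mid-lane point 100 mm before the flap, at the rail tops, 30 mm above the bench; axes as the hatch. Two white rails carry the carrier, hatch x = -170 to 150 mm, |y| = 23 to 48 mm; between them an open groove 46 mm wide, 30 mm deep down to the bench, where fingertips may run. Aluminium side guides: inner faces |y| = 48 mm, outer 54 mm, tops 42 mm above the bench, x = -170 to -5 mm.
- sill (a point): Entrance point: mid-lane, straight below the hinge, at rail-top height (30 mm above the bench); axes as the hatch.
- hinge (a point): Mid-point of the hinge rod across the entrance, 86 mm above the bench, hatch x = 0; rod 6 mm thick in a 9 mm sleeve. The box's clear roof starts 4 mm behind it, its top 91 mm above the bench. Closed fingers leaning about 45 degrees, tips ahead and down, can follow the carrier under the rod; upright fingers are stopped by it.
- flap (a joint): Angle of the aluminium flap (90 mm wide, 3 thick, 60 g) hung from the hinge: 0 = shut, upright; grows as it swings inward and up, to 1.2 rad; opens with under 1 N, falls shut by its weight. Lower edge 51 mm below the hinge, 5 above the rails. It rides on the carrier's top, drops only when the carrier's rear edge is about 26 mm past the hinge, then rests on fingers still in the entrance.
- carrier: Flat black plastic mask carrier with a grey panel on top, 80 mm along its x, 90 mm along its y, 14 mm high, about 0.12 kg. Origin: centre of its underside. It lies on the two rails between the side guides (3 mm play each side), in front of the flap, its x axis along the lane; it slides with ordinary friction. Its rear edge, the one to push, is 40 mm behind its origin.
- bottle: White bottle with white cap, 54 mm diameter, 130 mm high, standing loose on the bench beside the transfer box or its track. Origin: centre of its underside. Leave alone.
- jar: Small amber jar with black lid, 52 mm diameter, 55 mm high, standing loose on the bench beside the transfer box or its track. Origin: centre of its underside. Leave alone.
- cassette: White wafer cassette holding dark wafers, 70 x 62 x 57 mm, standing loose on the bench beside the transfer box or its track. Origin: centre of its underside. Leave alone.
Not all that is in view belongs to the job. Of the things like the carrier, leave any that is purple or red; of the rest the larger one is meant.

How it is judged:
By the outcome, as a careful person would: the job done as asked, in the order asked, and still so for the second after the job is handed in, with the robot touching nothing.
It also fails if it takes over 48 s, if anything falls off the work surface, if the arm or the gripper's body presses on something with over 40 N, if the wrist force passes 120 N, or if a joint passes its speed limit or range.

## Working session

There is one attempt and no reset: what is moved stays moved. The work goes in short steps, Python scripts to look and compute and a shell command to move; the robot and the scene stay as the last step left them, time stands still between calls to the robot, and variables do not carry over. Pictures are saved under pics/ and viewed, at most 10 in all, crops included, and the job is handed in when it is done.

```bash
mkdir -p pics; ls
cat > h.py <<'E'
import numpy as np,cv2
from scipy.spatial.transform import Rotation as R
from plant import get_state, read_camera, ctrl
def shot(n,name):
    c=read_camera(n); cv2.imwrite(f'pics/{name}.png',c['frame']); np.save(f'pics/{name}.npy',c,allow_pickle=True); return c
def load(name): return np.load(f'pics/{name}.npy',allow_pickle=True).item()
def cloud(c):
    h,w=c['range_z'].shape; f=h/2/np.tan(np.radians(c['vfov']/2))
    v,u=np.mgrid[:h,:w]; z=c['range_z']
    p=np.stack([(u-c['cx'])/f*z,(v-c['cy'])/f*z,z],-1)
    p=p@R.from_quat(c['orientation']).as_matrix().T+np.array(c['origin']); p[z==0]=np.nan
    return p
E
python3 - <<'E'
from h import *
s=get_state();print(s['time'],s['eef_pos'],s['tcp_rot'],s['contact_force'])
a=shot('top','top0');b=shot('scene','sc0')
for c in(a,b):print(c['vfov'],c['cx'],c['cy'],c['origin'],c['orientation'])
cv2.imwrite('pics/both.png',cv2.resize(np.vstack([a['frame'],b['frame']]),None,fx=.78,fy=.78))
E
```

```text
pics
0.0 [ 0.26940089 -0.6181917   0.22993223] [ 9.78977464e-01  2.03965108e-01 -7.52312093e-05 -1.16391404e-03] [0.4255934  0.45648408 0.40517184]
49.783857438735645 257.56492635463144 196.1278754808965 [0.46962177 0.05727957 1.01570454] [-0.70092049  0.71210974 -0.02939098  0.02731945]
46.8049572341068 249.74974789504645 187.62854972424012 [ 0.84396406 -0.39552554  0.80586881] [ 0.9034897   0.29416698 -0.08952688 -0.29859185]
```

View pics/both.png

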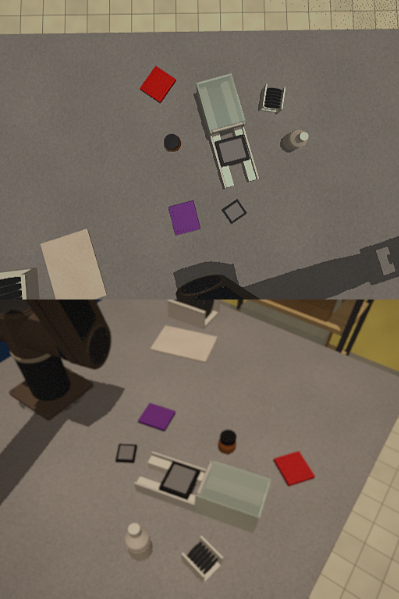

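In the top picture the candidates are the black/grey plate on the track (297,192), a small black/grey one on the bench (300,270), a purple one (236,278) and a red one (202,108). The plate on the track fits: it is not purple or red, and it is the larger of the remaining two. I'll confirm with a crop and measure.

Run:
```python
from h import *
c=load('top0');p=cloud(c)
cv2.imwrite('pics/crop1.png',cv2.resize(c['frame'][80:300,190:410],None,fx=2.7,fy=2.7,interpolation=cv2.INTER_CUBIC))
x0,x1,y0,y1=240,345,90,250
q=p[y0:y1,x0:x1].reshape(-1,3);q=q[~np.isnan(q[:,0])]
def fit(m,n):
    r=cv2.minAreaRect((q[m,:2]*1000).astype(np.float32)); print(n,m.sum(),r,cv2.boxPoints(r).round().tolist())
z=q[:,2]
print(np.histogram(z,bins=np.arange(-.01,.11,.005)))
fit((z>.02),'all');fit((z>.08)&(z<.1),'roof');fit((z>.024)&(z<.05),'track')
for n,(u,v) in dict(bottle=(378,180),jar=(221,183),cass=(350,126),carrier=(297,192),bench=(330,300)).items(): print(n,p[v,u].round(4))
```

```text
(array([  50, 5652, 4684,   87,   45,   44,   50,  528,  407,  172, 1247,
        405,   79,   20,   17,   10,   13,    8,   20,  990, 2193,    9,
          0]), array([-0.01 , -0.005,  0.   ,  0.005,  0.01 ,  0.015,  0.02 ,  0.025,
        0.03 ,  0.035,  0.04 ,  0.045,  0.05 ,  0.055,  0.06 ,  0.065,
        0.07 ,  0.075,  0.08 ,  0.085,  0.09 ,  0.095,  0.1  ,  0.105]))
all 6168 ((622.8668823242188, -79.14346313476562), (320.47650146484375, 216.8975830078125), 14.677430152893066) [[440.0, -15.0], [495.0, -225.0], [805.0, -143.0], [750.0, 66.0]]
roof 3212 ((688.9837036132812, -5.746177673339844), (155.41156005859375, 108.36377716064453), 14.710314750671387) [[600.0, 27.0], [628.0, -78.0], [778.0, -38.0], [750.0, 66.0]]
track 2779 ((619.0726318359375, -80.13726806640625), (312.632080078125, 216.8975830078125), 14.677433013916016) [[440.0, -15.0], [495.0, -225.0], [798.0, -145.0], [743.0, 64.0]]
bottle [ 0.5758 -0.2168  0.0936]
jar [0.5788 0.1386 0.0562]
cass [ 0.7103 -0.1679  0.0521]
carrier [ 0.556  -0.0394  0.0437]
bench [ 0.296  -0.1181 -0.005 ]
```

View pics/crop1.png

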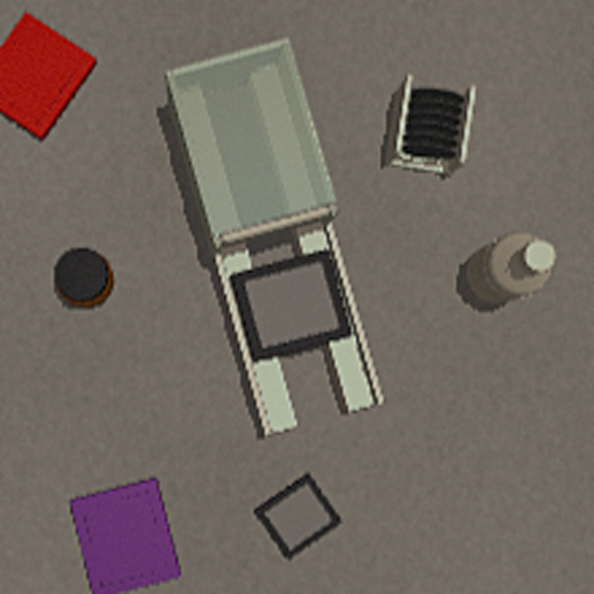

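The crop confirms the plate lying between the guides (crop px ~(297,305)) as the carrier; the small one lies on the bench. The rows only turn about tool z, so the 45° lean may have to come from the arm's reach limit. I'll first go to an azimuth in line with the lane, high up.

```bash
python3 -m crank '[[[695,-570,-150],8.8,255],[[695,-570,-150],8.8,255],[[695,-570,-150],8.8,255],[[695,-570,-150],8.8,255],[[695,-570,-150],8.8,255],[[695,-570,-150],8.8,255],[[695,-570,-150],8.8,255],[[695,-570,-150],8.8,255],[[695,-570,-150],8.8,255],[[695,-570,-150],8.8,255]]' 40
cat >> h.py <<'E'
def st():
    s=get_state();M=R.from_quat(s['tcp_rot']).as_matrix()
    print('t',round(s['time'],2),'p',np.round(s['eef_pos'],4),'q',np.round(s['qpos'],3),'F',np.round(s['contact_force'],1),'\nx',M[:,0].round(3),'y',M[:,1].round(3),'z',M[:,2].round(3)); return s,M
E
python3 - <<'E'
from h import *
s,M=st(); p=s['eef_pos']
print((M.T@(np.array([.677,.178,.38])-p)*1000).round())
# carrier
c=load('top0');P=cloud(c);H=np.array([.6189,-.0241]);a=np.radians(14.71);D=np.array([[np.cos(a),np.sin(a)],[-np.sin(a),np.cos(a)]])
q=P.reshape(-1,3);m=(q[:,2]>.038)&(q[:,2]<.049)&(c['frame'].reshape(-1,3).max(1)<60)
l=(q[m,:2]-H)@D.T*1000;k=(abs(l[:,1])<49)&(l[:,0]>-175)&(l[:,0]<0);print(k.sum(),np.percentile(l[k],[1,99],axis=0))
E
```

```text
time: 1.1
eef_pos: [0.4946, -0.1777, 0.3136]
tcp_rot: [0.992, 0.128, -0.0, -0.0]
contact_force: [0.7, 1.0, -0.6]
opening: 0.003
finger_force: 0.0
t 1.1 p [ 0.4946 -0.1777  0.3136] q [-0.538 -0.101  1.844  0.     1.399  0.776] F [ 0.7  1.  -0.6] 
x [ 0.967  0.254 -0.   ] y [ 0.254 -0.967 -0.   ] z [-0.  0. -1.]
[ 267. -298.  -66.]
492 [[-118.09129847  -48.06254959]
 [ -27.10654354   45.29523887]]
```

```bash
python3 -m crank '[[[267,-298,-66],0,255],[[267,-298,-66],0,255],[[267,-298,-66],0,255],[[267,-298,-66],0,255],[[267,-298,-66],0,255],[[267,-298,-66],0,255],[[267,-298,-66],0,255],[[267,-298,-66],0,255],[[267,-298,-66],0,255],[[267,-298,-66],0,255]]'
python3 -m crank '[[[700,0,0],0,255],[[700,0,0],0,255],[[700,0,0],0,255],[[700,0,0],0,255],[[700,0,0],0,255],[[700,0,0],0,255],[[700,0,0],0,255],[[700,0,0],0,255],[[700,0,0],0,255],[[700,0,0],0,255]]'
python3 -c "
from h import *
st()"
```

```text
time: 2.1
eef_pos: [0.6768, 0.1778, 0.3784]
tcp_rot: [0.992, 0.129, -0.001, 0.0]
contact_force: [0.5, -0.3, -0.1]
opening: -0.003
finger_force: 0.0
time: 3.1
eef_pos: [0.9351, 0.2438, 0.3231]
tcp_rot: [0.992, 0.128, 0.018, -0.002]
contact_force: [-0.1, 0.4, 0.7]
opening: -0.0
finger_force: 0.0
t 3.1 p [0.9351 0.2438 0.3231] q [0.15  1.097 0.21  0.003 1.799 1.464] F [-0.1  0.4  0.7] 
x [0.967 0.254 0.036] y [ 0.254 -0.967  0.001] z [ 0.035  0.008 -0.999]
```

```bash
python3 -m crank '[[[700,0,-700],0,255],[[700,0,-700],0,255],[[700,0,-700],0,255],[[700,0,-700],0,255],[[700,0,-700],0,255]]'
python3 -c "
from h import *
st()"
```

```text
time: 3.6
eef_pos: [0.9066, 0.2372, 0.413]
tcp_rot: [0.991, 0.128, 0.031, -0.004]
contact_force: [-0.0, 0.2, 0.0]
opening: 0.0
finger_force: 0.0
t 3.6 p [0.9066 0.2372 0.413 ] q [0.146 1.001 0.21  0.007 1.869 1.462] F [-0.   0.2  0. ] 
x [0.965 0.254 0.062] y [ 0.255 -0.967  0.001] z [ 0.061  0.015 -0.998]
```

```bash
python3 -m crank '[[[100,0,-900],0,255],[[100,0,-900],0,255],[[100,0,-900],0,255],[[100,0,-900],0,255],[[100,0,-900],0,255],[[100,0,-900],0,255],[[100,0,-900],0,255],[[100,0,-900],0,255],[[100,0,-900],0,255],[[100,0,-900],0,255]]'
python3 -c "
from h import *
st()"
```

```text
time: 4.6
eef_pos: [0.7284, 0.1906, 0.6921]
tcp_rot: [0.991, 0.128, 0.041, -0.005]
contact_force: [-0.8, 0.1, 0.3]
opening: 0.002
finger_force: 0.0
t 4.6 p [0.7284 0.1906 0.6921] q [0.118 0.664 0.21  0.014 2.186 1.44 ] F [-0.8  0.1  0.3] 
x [0.964 0.254 0.082] y [ 0.254 -0.967  0.   ] z [ 0.08   0.021 -0.997]
```

```bash
for i in 1; do python3 -m crank '[[[-300,0,-900],0,255],[[-300,0,-900],0,255],[[-300,0,-900],0,255],[[-300,0,-900],0,255],[[-300,0,-900],0,255],[[-300,0,-900],0,255],[[-300,0,-900],0,255],[[-300,0,-900],0,255],[[-300,0,-900],0,255],[[-300,0,-900],0,255]]'; done
python3 -c "
from h import *
st()"
```

```text
time: 5.6
eef_pos: [0.4365, 0.1143, 0.9109]
tcp_rot: [0.991, 0.128, 0.047, -0.006]
contact_force: [-1.5, -0.2, 0.2]
opening: -0.002
finger_force: 0.0
t 5.6 p [0.4365 0.1143 0.9109] q [0.018 0.286 0.21  0.04  2.552 1.366] F [-1.5 -0.2  0.2] 
x [0.963 0.253 0.096] y [ 0.254 -0.967  0.001] z [ 0.093  0.024 -0.995]
```

```bash
python3 -m crank '[[[-200,-120,-300],0,255],[[-200,-120,-300],0,255],[[-200,-120,-300],0,255],[[-200,-120,-300],0,255],[[-200,-120,-300],0,255],[[-200,-120,-300],0,255],[[-200,-120,-300],0,255],[[-200,-120,-300],0,255],[[-200,-120,-300],0,255],[[-200,-120,-300],0,255]]'
python3 -c "
from h import *
st()"
```

```text
time: 6.6
eef_pos: [0.1824, 0.1434, 0.9841]
tcp_rot: [0.99, 0.128, 0.051, -0.008]
contact_force: [-1.0, 1.1, 0.6]
opening: -0.002
finger_force: 0.0
t 6.6 p [0.1824 0.1434 0.9841] q [0.207 0.043 0.21  0.023 2.785 1.542] F [-1.   1.1  0.6] 
x [0.962 0.253 0.104] y [ 0.255 -0.967 -0.003] z [ 0.099  0.029 -0.995]
```

```bash
python3 -m crank '[[[-400,0,-400],0,255],[[-400,0,-400],0,255],[[-400,0,-400],0,255],[[-400,0,-400],0,255],[[-400,0,-400],0,255],[[-400,0,-400],0,255],[[-400,0,-400],0,255],[[-400,0,-400],0,255]]'
python3 -c "
from h import *
st()"
```

```text
time: 7.4
eef_pos: [-0.0265, 0.1699, 0.9942]
tcp_rot: [0.989, 0.129, 0.074, -0.028]
contact_force: [0.8, 0.4, -1.1]
opening: 0.0
finger_force: 0.0
t 7.4 p [-0.0265  0.1699  0.9942] q [ 1.288 -0.011  0.21  -0.357  2.813  2.254] F [ 0.8  0.4 -1.1] 
x [0.956 0.251 0.153] y [ 0.259 -0.965 -0.035] z [ 0.139  0.073 -0.988]
```

```bash
python3 -m crank '[[[819,92,725],0,255],[[819,92,725],0,255],[[819,92,725],0,255],[[819,92,725],0,255],[[819,92,725],0,255],[[819,92,725],0,255],[[819,92,725],0,255],[[819,92,725],0,255],[[819,92,725],0,255],[[819,92,725],0,255]]'
cat > go.py <<'E'
from h import *
import sys
s,M=st();print('tilt',np.degrees(np.arccos(-M[2,2])).round(1),'shift',(M.T@(np.array(eval(sys.argv[1]))-s['eef_pos'])*1000).round())
E
python3 go.py '[.88,.34,.40]'
```

```text
time: 8.4
eef_pos: [0.3705, 0.2436, 0.7369]
tcp_rot: [0.989, 0.128, 0.074, -0.027]
contact_force: [0.0, 0.2, 1.1]
opening: 0.0
finger_force: 0.0
t 8.4 p [0.3705 0.2436 0.7369] q [ 0.339 -0.206  1.171  0.025  2.021  1.664] F [0.  0.2 1.1] 
x [0.956 0.25  0.152] y [ 0.258 -0.966 -0.035] z [ 0.138  0.073 -0.988]
tilt 9.0 shift [460.  50. 410.]
```

```bash
python3 -m crank '[[[460,50,410],0,255],[[460,50,410],0,255],[[460,50,410],0,255],[[460,50,410],0,255],[[460,50,410],0,255],[[460,50,410],0,255],[[460,50,410],0,255],[[460,50,410],0,255],[[460,50,410],0,255],[[460,50,410],0,255]]'
python3 go.py '[1.2,.42,.40]'
python3 -m crank '[[[50,0,0],0,255]]' >/dev/null
python3 -m crank '[[[50,0,0],0,255]]' >/dev/null
python3 -m crank '[[[50,0,0],0,255]]' >/dev/null
python3 go.py '[1.2,.42,.40]'
python3 -m crank '[[[50,0,0],0,255]]' >/dev/null
python3 -m crank '[[[50,0,0],0,255]]' >/dev/null
python3 -m crank '[[[50,0,0],0,255]]' >/dev/null
python3 go.py '[1.2,.42,.40]'
```

```text
time: 9.4
eef_pos: [0.7824, 0.3223, 0.4636]
tcp_rot: [0.989, 0.129, 0.073, -0.027]
contact_force: [0.5, 0.5, 0.5]
opening: 0.0
finger_force: 0.0
t 9.4 p [0.7824 0.3223 0.4636] q [0.261 0.563 0.806 0.035 1.621 1.577] F [0.5 0.5 0.5] 
x [0.956 0.25  0.151] y [ 0.258 -0.965 -0.035] z [ 0.137  0.073 -0.988]
tilt 8.9 shift [414.  16. 127.]
t 9.7 p [0.8736 0.343  0.4692] q [0.256 0.942 0.21  0.04  1.819 1.581] F [39.7 15.6 37.9] 
x [0.954 0.249 0.17 ] y [ 0.259 -0.965 -0.038] z [ 0.154  0.08  -0.985]
tilt 10.0 shift [319.  13. 125.]
t 10.0 p [0.9121 0.3409 0.4407] q [0.241 0.977 0.212 0.051 1.705 1.567] F [-0.5  0.6  0.7] 
x [0.939 0.241 0.245] y [ 0.26  -0.965 -0.046] z [ 0.225  0.107 -0.968]
tilt 14.4 shift [279.   0. 113.]
```

```bash
python3 -m crank '[[[48,5,14],0,255]]' >/dev/null
python3 -m crank '[[[48,5,14],0,255]]' >/dev/null
python3 -m crank '[[[48,5,14],0,255]]' >/dev/null
python3 -m crank '[[[48,5,14],0,255]]' >/dev/null
python3 go.py '[1.2,.42,.40]'
python3 -m crank '[[[48,5,14],0,255]]' >/dev/null
python3 -m crank '[[[48,5,14],0,255]]' >/dev/null
python3 -m crank '[[[48,5,14],0,255]]' >/dev/null
python3 -m crank '[[[48,5,14],0,255]]' >/dev/null
python3 go.py '[1.2,.42,.40]'
```

```text
t 10.4 p [0.9742 0.3275 0.38  ] q [0.209 1.052 0.211 0.07  1.532 1.533] F [ 1.1 -0.3  0.1] 
x [0.911 0.229 0.342] y [ 0.262 -0.964 -0.054] z [ 0.317  0.138 -0.938]
tilt 20.2 shift [234. -31.  66.]
t 10.8 p [1.022  0.3137 0.3441] q [0.182 1.101 0.211 0.092 1.379 1.502] F [-0.5  0.8 -0.7] 
x [0.873 0.213 0.44 ] y [ 0.264 -0.963 -0.058] z [ 0.411  0.167 -0.896]
tilt 26.3 shift [203. -59.  41.]
```

```bash
python3 -m crank '[[[48,2,14],0,255]]' >/dev/null
python3 -m crank '[[[48,2,14],0,255]]' >/dev/null
python3 -m crank '[[[48,2,14],0,255]]' >/dev/null
python3 -m crank '[[[48,2,14],0,255]]' >/dev/null
python3 -m crank '[[[48,2,14],0,255]]' >/dev/null
python3 go.py '[1.2,.42,.40]'
python3 -m crank '[[[48,2,14],0,255]]' >/dev/null
python3 -m crank '[[[48,2,14],0,255]]' >/dev/null
python3 -m crank '[[[48,2,14],0,255]]' >/dev/null
python3 -m crank '[[[48,2,14],0,255]]' >/dev/null
python3 -m crank '[[[48,2,14],0,255]]' >/dev/null
python3 go.py '[1.2,.42,.40]'
```

```text
t 11.3 p [1.0627 0.3093 0.3348] q [0.168 1.128 0.211 0.115 1.218 1.48 ] F [ 0.6 -0.5 -1.1] 
x [0.809 0.188 0.557] y [ 0.266 -0.962 -0.062] z [ 0.524  0.198 -0.828]
tilt 34.1 shift [168. -74.  40.]
t 11.8 p [1.0902 0.3021 0.3624] q [0.153 1.121 0.211 0.141 1.092 1.459] F [-0.  -0.3 -0.4] 
x [0.73  0.16  0.664] y [ 0.267 -0.962 -0.063] z [ 0.629  0.223 -0.745]
tilt 41.9 shift [124. -86.  67.]
```

```bash
python3 -m crank '[[[48,2,14],0,255]]' >/dev/null
python3 -m crank '[[[48,2,14],0,255]]' >/dev/null
python3 - <<'E'
from h import *
from scipy.optimize import least_squares
s,M=st()
D=np.array([[.2694,-.6182,.2299,.286,1.577,1.279],[.4946,-.1777,.3136,-.101,1.844,1.399],[.9351,.2438,.3231,1.097,.21,1.799],[.7284,.1906,.6921,.664,.21,2.186],[.3705,.2436,.7369,-.206,1.171,2.021],[.7824,.3223,.4636,.563,.806,1.621],[.9742,.3275,.38,1.052,.211,1.532],[1.0902,.3021,.3624,1.121,.211,1.092],list(s['eef_pos'])+[s['qpos'][i] for i in(1,2,4)]])
def fk(k,q):
    a,b,c=q[...,0],q[...,0]+q[...,1],q.sum(-1)
    return k[0]+k[1]*np.sin(a)+k[2]*np.sin(b)+k[3]*np.sin(c), k[4]+k[1]*np.cos(a)+k[2]*np.cos(b)+k[3]*np.cos(c)
def res(k):
    r,z=fk(k,D[:,3:]);return np.r_[np.hypot(r,k[5])-np.hypot(D[:,0],D[:,1]),z-D[:,2]]
f=least_squares(res,[0,.4,.4,.2,.15,.1]);k=f.x;print(k.round(4),abs(f.fun).max())
g=np.stack(np.meshgrid(np.arange(-.9,2.22,.005),np.arange(.21,2.48,.005),indexing='ij'),-1).reshape(-1,2)
for t in (30,35,40,46):
  q=np.c_[g,np.pi-np.radians(t)-g.sum(1)];q=q[(q[:,2]>.24)&(q[:,2]<2.81)]
  r,z=fk(k,q);m=abs(z-.028)<.004;m2=abs(z-.1)<.004
  i=np.argmin(np.where(m,r,9)); print(t,np.hypot(r[m].min(),k[5]),q[i],np.hypot(r[m2].min(),k[5]))
E
```

```text
t 12.0 p [1.0978 0.2986 0.3795] q [0.148 1.113 0.211 0.151 1.051 1.451] F [ 0.8 -0.3  0.5] 
x [0.697 0.148 0.701] y [ 0.267 -0.962 -0.063] z [ 0.665  0.231 -0.71 ]
[-0.0219  0.4535  0.576   0.262   0.2253  0.1826] 0.009421258391844378
30 0.6047156275001616 [0.15       2.225      0.24299388] 0.4853349849305156
35 0.7964314537953733 [0.49       1.8        0.24072742] 0.5064584587177186
40 0.9243784229146513 [0.705      1.495      0.24346095] 0.8097316785526936
46 1.04087563008509 [0.915     1.18      0.2437412] 0.9730047186903958
```

```bash
cat > kin.py <<'E'
from h import *
from scipy.optimize import least_squares
D=np.array([eval(l) for l in '''[.2694,-.6182,.2299,-1.31,.286,1.577,0,1.279,-.15, 0,0,-1]
[.4946,-.1777,.3136,-.538,-.101,1.844,0,1.399,.776,0,0,-1]
[.9351,.2438,.3231,.15,1.097,.21,.003,1.799,1.464,.035,.008,-.999]
[.7284,.1906,.6921,.118,.664,.21,.014,2.186,1.44,.08,.021,-.997]
[.1824,.1434,.9841,.207,.043,.21,.023,2.785,1.542,.099,.029,-.995]
[-.0265,.1699,.9942,1.288,-.011,.21,-.357,2.813,2.254,.139,.073,-.988]
[.3705,.2436,.7369,.339,-.206,1.171,.025,2.021,1.664,.138,.073,-.988]
[.7824,.3223,.4636,.261,.563,.806,.035,1.621,1.577,.137,.073,-.988]
[.9742,.3275,.38,.209,1.052,.211,.07,1.532,1.533,.317,.138,-.938]
[1.022,.3137,.3441,.182,1.101,.211,.092,1.379,1.502,.411,.167,-.896]
[1.0902,.3021,.3624,.153,1.121,.211,.141,1.092,1.459,.629,.223,-.745]
[1.0978,.2986,.3795,.148,1.113,.211,.151,1.051,1.451,.665,.231,-.71]'''.split('\n')])
def E(s,a): return R.from_euler(s,a).as_matrix()
SG=1
def fk(k,q):
    r0,h,off,a2,a3,e,L=k
    A=E('z',q[0]);B=A@E('y',q[1]);C=A@E('y',q[1]+q[2])
    W=C@E('z',SG*q[3])@E('y',q[4])
    w=A@[r0,off,h]+B@[0,0,a2]+C@[e,0,a3]
    T=W@E('z',q[5]) if 1 else W
    return w+L*W[:,2],T
def res(k): 
    o=[]
    for d in D:
        p,T=fk(k,d[3:9]);o+=list(p-d[:3])+list(.3*(T[:,2]-d[9:]))
    return np.array(o)
k=least_squares(res,[0,.22,.1,.45,.45,0,.2]).x
lo=np.array([-2.77,-.9,.21,-1.53,.24,-2.84]);hi=np.array([2.77,2.22,2.48,4.67,2.81,2.84])
Hq=np.array([.6189,-.0241]);a=np.radians(14.71)
def hat(x,z,y=0): return np.array([*(Hq+[x*np.cos(a)-y*np.sin(a),x*np.sin(a)+y*np.cos(a)]),z])
E
python3 - <<'E'
import kin
from kin import *
for sg in(1,-1):
    kin.SG=sg; k=least_squares(res,[0,.22,.1,.45,.45,0,.2]).x; print(sg,k.round(4),abs(res(k)).max())
    for d in D[[0,5,-1]]: print(fk(k,d[3:9])[1][:,0].round(3))
E
```

```text
1 [-3.000e-04  2.411e-01  1.009e-01  4.426e-01  5.728e-01  2.070e-02
  2.498e-01] 0.0011204221173193862
[-0.399  0.917  0.   ]
[-0.259  0.965  0.035]
[-0.267  0.962  0.063]
-1 [0.0053 0.2032 0.1157 0.4491 0.5726 0.0189 0.2159] 0.07745880462107595
[-0.399  0.917  0.   ]
[-0.808  0.572  0.143]
[-0.193  0.955 -0.227]
```

Run:
```python
from kin import *
s=get_state();q0=np.array(s['qpos']);p0,T0=fk(k,q0)
print(p0-s['eef_pos'])
def ik(p,T,q):
    f=least_squares(lambda x:np.r_[(fk(k,x)[0]-p)*5,(fk(k,x)[1]-T).ravel()],np.clip(q,lo+1e-3,hi-1e-3),bounds=(lo,hi));return f.x,f.fun
def run(T,q,pts,lab):
    print(lab)
    for p in pts:
        pc=fk(k,q)[0]; n=max(2,int(np.linalg.norm(p-pc)/.04))
        for t in np.linspace(0,1,n)[1:]: q,e=ik(pc+(p-pc)*t,T,q)
        print(p.round(3),q.round(2),'err mm',np.linalg.norm(e[:3])*200, 'ori',abs(e[3:]).max().round(3))
    return q
z=.028
pts=[hat(-.143,.18),hat(-.143,z),hat(-.12,z),hat(-.06,z),hat(0,z),hat(.033,z)]
run(T0,q0,pts,'current')
for rng in range(30):
    pass
rs=np.random.default_rng(0)
# global feasibility with multi-start at start and end
for p in (pts[1],pts[-1]):
    S=set()
    for _ in range(60):
        q,e=ik(p,T0,rs.uniform(lo,hi))
        if np.abs(e).max()<.01:S.add(tuple(q.round(1)))
    print(p,S)
```

```text
[4.36363442e-05 4.17752648e-05 2.03364094e-04]
current
[ 0.481 -0.06   0.18 ] [-0.66 -0.4   2.47  0.93  0.83  0.09] err mm 1.1134176578238863e-06 ori 0.0
[ 0.481 -0.06   0.028] [-0.66  0.04  2.48  1.36  0.65 -0.49] err mm 8.637119044330058 ori 0.015
[ 0.503 -0.055  0.028] [-0.61  0.05  2.47  1.43  0.61 -0.52] err mm 2.545023210938816e-13 ori 0.0
[ 0.561 -0.039  0.028] [-0.49  0.16  2.35  1.49  0.55 -0.48] err mm 4.337020085131527e-11 ori 0.0
[ 0.619 -0.024  0.028] [-0.4   0.26  2.22  1.51  0.49 -0.42] err mm 5.808736228155047e-11 ori 0.0
[ 0.651 -0.016  0.028] [-0.36  0.31  2.15  1.51  0.47 -0.37] err mm 2.797157557069881e-14 ori 0.0
[ 0.48058705 -0.06041153  0.028     ] set()
[ 0.65081837 -0.01572042  0.028     ] {(np.float64(-0.4), np.float64(0.3), np.float64(2.1), np.float64(1.5), np.float64(0.5), np.float64(-0.4))}
```

```bash
cat > edge.py <<'E'
from kin import *
def prof(n,xs,y,z):
    c=load(n);f=192/np.tan(np.radians(c['vfov']/2));Rm=R.from_quat(c['orientation']).as_matrix()
    P=np.array([hat(x,z,y) for x in xs]);v=(P-c['origin'])@Rm
    u=(v[:,:2]/v[:,2:]*f+[c['cx'],c['cy']]).astype(np.float32)
    return cv2.remap(cv2.cvtColor(c['frame'],cv2.COLOR_BGR2GRAY),u[:,0],u[:,1],cv2.INTER_LINEAR).ravel()
E
python3 - <<'E'
from edge import *
xs=np.arange(-.13,-.095,.002)
print((xs*1000).round())
for n in('top0','sc0'):
  for y in(-.033,.033): print(n,y,prof(n,xs,y,.044))
c=load('top0');P=cloud(c)[90:250,240:345].reshape(-1,3);l=P-hat(0,0)
m=(P[:,2]>.085)&(P[:,2]<.098);w=(P[m,:2]-Hq)@np.array([np.sin(a)*-1,np.cos(a)]);print('roof y',np.percentile(w,[1,99]).round(4))
s,M=st();print((M.T@(hat(-.127,.18)-s['eef_pos'])*1000).round())
E
```

```text
[-130. -128. -126. -124. -122. -120. -118. -116. -114. -112. -110. -108.
 -106. -104. -102. -100.  -98.  -96.]
top0 -0.033 [178 177 177 176 177 178 178 177 178 180 185 174 105  37  40  42  47  74]
top0 0.033 [177 177 177 177 179 178 178 179 179 178 187 148  85  39  41  45  39  74]
sc0 -0.033 [166 165 166 165 165 167 167 166 169 168 160 130  81  38  26  45  71  90]
sc0 0.033 [176 176 176 176 177 177 177 176 177 178 174 160 121  66  30  36  64  84]
roof y [-0.053  0.053]
t 12.0 p [1.0978 0.2986 0.3795] q [0.148 1.113 0.211 0.151 1.051 1.451] F [ 0.8 -0.3  0.5] 
x [0.697 0.148 0.701] y [ 0.267 -0.962 -0.063] z [ 0.665  0.231 -0.71 ]
[-612.  193. -341.]
```

```bash
python3 -m crank '[[[-612,193,-341],0,255],[[-612,193,-341],0,255],[[-612,193,-341],0,255],[[-612,193,-341],0,255],[[-612,193,-341],0,255],[[-612,193,-341],0,255],[[-612,193,-341],0,255],[[-612,193,-341],0,255],[[-612,193,-341],0,255],[[-612,193,-341],0,255]]' | head -3
python3 - <<'E'
from edge import *
s,M=st();print((M.T@(hat(-.127,.18)-s['eef_pos'])*1000).round())
E
```

```text
time: 13.0
eef_pos: [0.7256, 0.0779, 0.2582]
tcp_rot: [0.918, 0.113, 0.372, -0.079]
t 13.0 p [0.7256 0.0779 0.2582] q [-0.144  0.077  1.904  0.677  0.542  0.703] F [ 0.5 -0.2  0.5] 
x [0.697 0.149 0.702] y [ 0.267 -0.962 -0.061] z [ 0.666  0.23  -0.71 ]
[-235.   73. -128.]
```

```bash
python3 -m crank '[[[-235,73,-128],0,255],[[-235,73,-128],0,255],[[-235,73,-128],0,255],[[-235,73,-128],0,255],[[-235,73,-128],0,255],[[-235,73,-128],0,255],[[-235,73,-128],0,255],[[-235,73,-128],0,255],[[-235,73,-128],0,255]]' | head -3
python3 - <<'E'
from edge import *
s,M=st();p=s['eef_pos'];print(((np.array(p)-hat(0,0))@np.array([[np.cos(a),np.sin(a),0],[-np.sin(a),np.cos(a),0],[0,0,1]]).T).round(4))
for h in (hat(-.127,.06),hat(-.127,.028)): print((M.T@(h-p)*1000).round())
E
```

```text
time: 13.9
eef_pos: [0.4986, -0.056, 0.1809]
tcp_rot: [0.918, 0.114, 0.372, -0.079]
t 13.9 p [ 0.4986 -0.056   0.1809] q [-0.619 -0.351  2.433  0.939  0.79   0.107] F [ 0.1  0.2 -0.1] 
x [0.697 0.15  0.701] y [ 0.268 -0.962 -0.061] z [ 0.665  0.23  -0.711]
[-0.1244 -0.0003  0.1809]
[-87.   7.  84.]
[-109.    9.  107.]
```

```bash
python3 -m crank '[[[-29,2,28],0,255],[[-58,5,56],0,255],[[-87,7,84],0,255],[[-94,8,92],0,255],[[-102,9,100],0,255],[[-109,9,107],0,255],[[-109,9,107],0,255]]'
python3 - <<'E'
from edge import *
s,M=st();p=s['eef_pos'];print(((np.array(p)-hat(0,0))@np.array([[np.cos(a),np.sin(a),0],[-np.sin(a),np.cos(a),0],[0,0,1]]).T).round(4))
for h in (hat(-.113,.028),hat(-.027,.028),hat(.026,.028)): print((M.T@(h-p)*1000).round())
c=shot('scene','sc1');cv2.imwrite('pics/sc1c.png',cv2.resize(c['frame'][120:320,150:370],None,fx=3,fy=3))
E
```

```text
time: 14.6
eef_pos: [0.495, -0.055, 0.0253]
tcp_rot: [0.918, 0.114, 0.37, -0.081]
contact_force: [0.4, -0.7, 0.0]
opening: -0.003
finger_force: 0.0
t 14.6 p [ 0.495  -0.055   0.0253] q [-0.623  0.048  2.48   1.427  0.62  -0.529] F [ 0.4 -0.7  0. ] 
x [0.7   0.149 0.698] y [ 0.269 -0.961 -0.065] z [ 0.661  0.233 -0.713]
[-0.1277  0.0016  0.0253]
[12.  2.  8.]
[74.  3. 68.]
[112.   4. 105.]
```

View pics/sc1c.png

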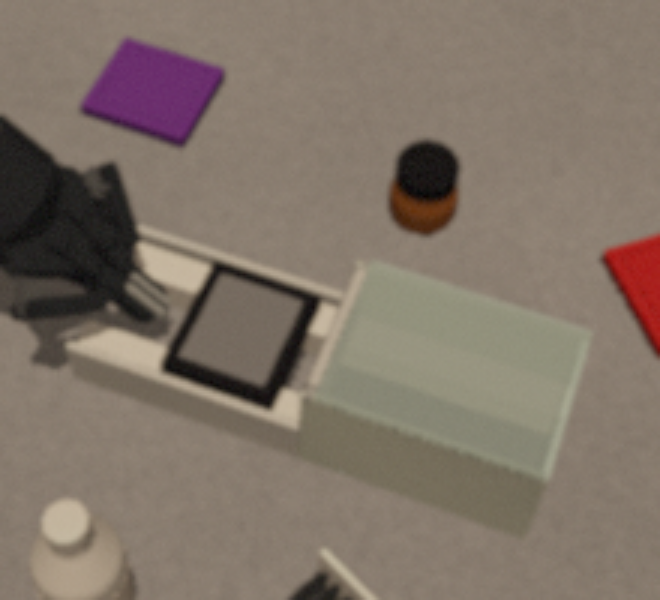

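The shut fingertips sit in the groove (crop 160,300) just behind the carrier's rear edge (190,320); the lane is free. Pushing.

```bash
python3 -m crank '[[[8,1,6],0,255],[[14,2,11],0,255],[[20,2,17],0,255],[[28,3,24],0,255],[[36,3,32],0,255],[[44,3,40],0,255],[[52,3,47],0,255],[[60,3,54],0,255],[[67,3,61],0,255],[[74,3,68],0,255]]'
cat > chk.py <<'E'
from edge import *
import sys
s,M=st();p=s['eef_pos'];print('hatch',((np.array(p)-hat(0,0))@np.array([[np.cos(a),np.sin(a),0],[-np.sin(a),np.cos(a),0],[0,0,1]]).T).round(4))
for t in sys.argv[1:]:
    print(t,(M.T@(hat(*eval(t))-p)*1000).round())
E
python3 chk.py '(.0,.028)' '(.028,.028)'
python3 - <<'E'
from h import *
c=shot('scene','sc2');cv2.imwrite('pics/sc2c.png',cv2.resize(c['frame'][120:320,150:370],None,fx=3,fy=3))
E
```

```text
time: 15.65
eef_pos: [0.5931, -0.0318, 0.0296]
tcp_rot: [0.918, 0.113, 0.371, -0.08]
contact_force: [-1.1, -1.3, 1.1]
opening: -0.001
finger_force: 0.7
t 15.65 p [ 0.5931 -0.0318  0.0296] q [-0.439  0.211  2.276  1.499  0.515 -0.435] F [-1.1 -1.3  1.1] 
x [0.699 0.148 0.7  ] y [ 0.267 -0.962 -0.063] z [ 0.663  0.231 -0.712]
hatch [-0.0269 -0.0009  0.0296]
(.0,.028) [18. -0. 20.]
(.028,.028) [38.  0. 40.]
```

View pics/sc2c.png

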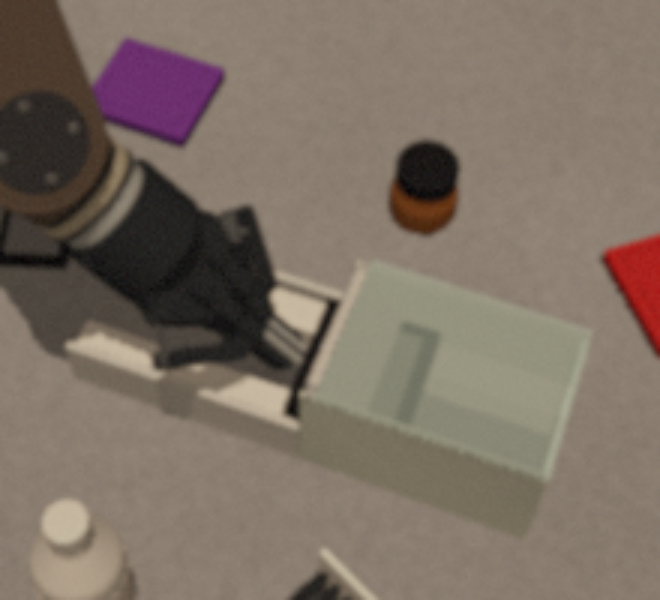

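The carrier is under the flap, square in the lane (rear edge ~ (305,360)); small forces. Continuing slowly.

```bash
python3 -m crank '[[[5,0,5],0,255],[[10,0,10],0,255],[[14,0,15],0,255],[[18,0,20],0,255],[[22,0,24],0,255],[[25,0,27],0,255]]'
python3 chk.py '(.02,.028)' '(.028,.028)' '(.03,.028)'
```

```text
time: 16.3
eef_pos: [0.6281, -0.022, 0.0278]
tcp_rot: [0.918, 0.113, 0.371, -0.08]
contact_force: [-1.9, -0.3, 0.9]
opening: 0.002
finger_force: 0.7
t 16.3 p [ 0.6281 -0.022   0.0278] q [-0.387  0.273  2.199  1.509  0.484 -0.401] F [-1.9 -0.3  0.9] 
x [0.699 0.149 0.699] y [ 0.267 -0.962 -0.063] z [ 0.663  0.231 -0.712]
hatch [ 0.0094 -0.0003  0.0278]
(.02,.028) [ 8. -0.  7.]
(.028,.028) [13. -0. 13.]
(.03,.028) [15. -0. 14.]
```

```bash
python3 -m crank '[[[4,0,4],0,255],[[8,0,7],0,255],[[11,0,10],0,255],[[13,0,13],0,255],[[13,0,13],0,255]]'
python3 chk.py '(-.06,.028)'
python3 - <<'E'
from h import *
c=shot('scene','sc3');cv2.imwrite('pics/sc3c.png',cv2.resize(c['frame'][120:320,150:370],None,fx=3,fy=3))
E
```

```text
time: 16.8
eef_pos: [0.6458, -0.0171, 0.0277]
tcp_rot: [0.918, 0.113, 0.371, -0.08]
contact_force: [0.5, -0.1, 0.2]
opening: -0.0
finger_force: 0.1
t 16.8 p [ 0.6458 -0.0171  0.0277] q [-0.363  0.302  2.16   1.507  0.47  -0.377] F [ 0.5 -0.1  0.2] 
x [0.699 0.149 0.7  ] y [ 0.268 -0.961 -0.063] z [ 0.663  0.231 -0.712]
hatch [ 0.0278 -0.      0.0277]
(-.06,.028) [-62.  -1. -62.]
```

View pics/sc3c.png

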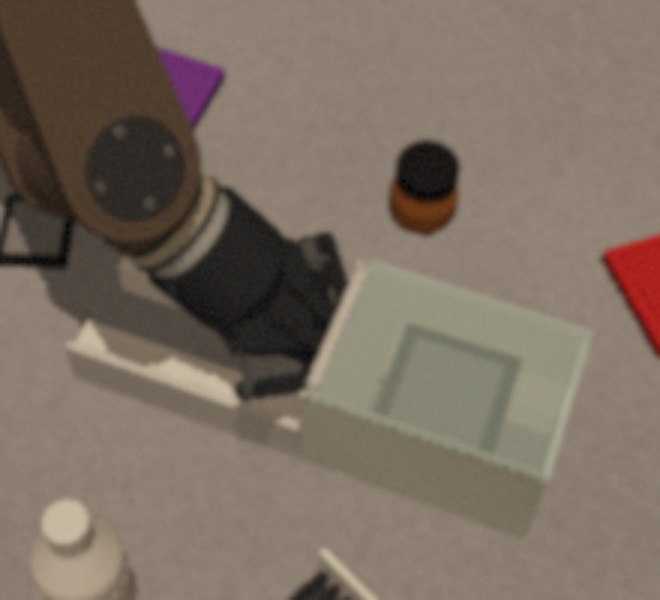

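Carrier wholly inside (its frame is seen through the roof, from (400,330) to (510,440)). Withdrawing.

```bash
python3 -m crank '[[[-8,0,-8],0,255],[[-18,0,-18],0,255],[[-30,0,-30],0,255],[[-45,-1,-45],0,255],[[-62,-1,-62],0,255],[[-80,-1,-80],0,255],[[-95,-1,-95],0,255],[[-100,-1,-100],0,255]]'
python3 chk.py '(-.11,.2)'
```

```text
time: 17.65
eef_pos: [0.5066, -0.054, 0.0283]
tcp_rot: [0.919, 0.112, 0.371, -0.08]
contact_force: [0.1, 0.2, -0.4]
opening: -0.002
finger_force: 0.0
t 17.65 p [ 0.5066 -0.054   0.0283] q [-0.601  0.06   2.457  1.433  0.607 -0.509] F [ 0.1  0.2 -0.4] 
x [0.7   0.147 0.699] y [ 0.266 -0.962 -0.064] z [ 0.663  0.231 -0.713]
hatch [-0.1163 -0.0004  0.0283]
(-.11,.2) [ 124.  -11. -118.]
```

```bash
python3 -m crank '[[[31,-3,-30],0,255],[[62,-6,-59],0,255],[[93,-8,-88],0,255],[[124,-11,-118],0,255],[[124,-11,-118],0,255],[[124,-11,-118],0,255]]'
python3 - <<'E'
from edge import *
c=shot('scene','sc4');t=shot('top','top4')
cv2.imwrite('pics/f4.png',np.hstack([cv2.resize(c['frame'][120:320,150:370],(400,364)),cv2.resize(t['frame'][80:280,190:410],(400,364))]))
xs=np.arange(.01,.15,.006);print((xs*1000).round())
for n in('sc4','top4'):
  for y in(-.033,.033): print(prof(n,xs,y,.044))
P=cloud(c).reshape(-1,3);l=(P-hat(0,0))@np.array([[np.cos(a),np.sin(a),0],[-np.sin(a),np.cos(a),0],[0,0,1]]).T
E
```

```text
time: 18.25
eef_pos: [0.5149, -0.0526, 0.2021]
tcp_rot: [0.918, 0.114, 0.372, -0.079]
contact_force: [-0.2, 0.6, -1.6]
opening: 0.005
finger_force: 0.0
[ 10.  16.  22.  28.  34.  40.  46.  52.  58.  64.  70.  76.  82.  88.
  94. 100. 106. 112. 118. 124. 130. 136. 142. 148.]
[115 119 126 126 122 121 122 117 123 118 125 121 121 116 123 112 115 118
 119 112 114 114 114 125]
[148 149 147 149 127 113 128 128 129 129 129 128 129 128 129 128 113 123
 148 148 147 148 146 160]
[127 160 159 159 135 121 126 132 130 130 131 129 128 126 126 124 120 114
 158 152 153 152 149 131]
[150 158 158 158 127 122 136 139 137 137 137 136 137 136 135 136 119 120
 156 152 153 152 145 132]
```

View pics/f4.png

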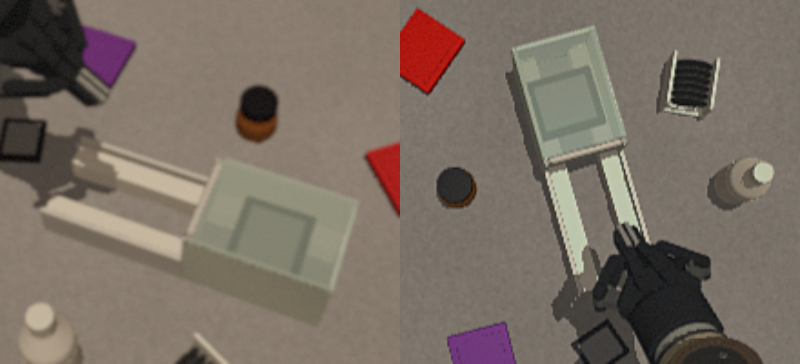

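The carrier's rear edge is about 33 mm past the hinge. The rails show clear just behind the entrance, so the flap hangs shut. The bottle, jar and cassette have not moved, and the arm is clear.

```bash
python3 -c "
from plant import ctrl
print(ctrl.sign_off())"
```

```text
the job is handed in; nothing more can be done
None
```

I pushed the carrier fully into the transfer box, drew the fingers back out so the flap hangs shut, and handed the job in after about 18 s of robot time, with no verdict returned.

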